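Seat the lotus lamp on its two-pin dock

TASK

Take the white lotus-bud lamp that has the oblong foot with two round holes and seat it on the wooden charging dock that has two steel pins, so that both pins come up through the holes and the foot lies flat on the dock; either way round will do. Lower it into place rather than dropping it, let go, and do not knock the ceramic sage or shift the other lotus lamp with the round foot.

Things in the scene. Friction and masses are not known exactly. Their poses are not given: they have to be found in the camera images.
- lamp: Lamp to move: white plastic, loose, about 0.22 kg, 83 mm tall. Flat oblong foot 60 (x) x 140 (y) x 8 mm with two 30 mm round through holes at y = -46 and +46 mm. Amid it a square body 44 x 44 mm, sides parallel to the foot's, 8 to 53 mm above the underside: grip this across x. On top a lotus bud 30 mm tall, 40 mm across. Origin: centre of the foot's underside; z up, y along the foot.
- dock: Fixed wooden block 80 (x) x 170 (y) x 24 mm high; two round-topped steel pins, 10 mm thick, rise 22 mm above its top (to 46 mm) at y = -46 and +46 mm. Origin: centre of its underside; z up, y along its length. Seated, the lamp's origin is 24 mm above this one. (The other dock, round, 104 mm across, one pin in the middle, is not the lamp's.)
- round_lamp: Bystander: a second white lotus lamp with the same square body and bud, but on a plain round foot of 90 mm diameter and 8 mm thick without holes. Loose, 83 mm tall. Origin: centre of the foot's underside. Leave it where it stands.
- sage: Bystander: white ceramic figurine of a seated sage, 72 mm across at the foot, 111 mm tall, loose, fragile. Origin: centre of its underside. Do not knock it.
There are look-alikes about, which are no part of the job. What is shaped like the lamp but purple or yellow is not meant.

How it is judged:
By the outcome, as a careful person would: the job done as asked, in the order asked, and still so for the second after the job is handed in, with the robot touching nothing.
It also fails if it takes over 35 s, if anything falls off the work surface, if the arm or the gripper's body presses on something with over 40 N, if the wrist force passes 120 N, or if a joint passes its speed limit or range.

ROBOT

A 6-joint arm with a two-finger parallel gripper is mounted at the origin on the work surface. World frame = base frame: x ahead of the robot, y to its left, z up, the work surface at z = 0. Lengths are in m, angles in rad, forces in N, time in s.
With the tool pointing down it reaches from about 0.35 to 0.975 m from the base axis. Payload 4.9 kg.
Tool frame: the origin (TCP) lies on the front face of the gripper's body, between the roots of the fingers; the fingertips stand ctrl.finger_overhang ahead of it and the grasp point (between the pads) lies 54 mm ahead of it (ctrl.finger_overhang is the distance from the TCP to the fingertips, in m); z points along the fingers, y is the line along which they close (so a half turn about z gives the same grasp; the last joint's range is limited). The gripper opens to 85 mm and grips with 20 to 120 N. Pads are 22 mm wide; open, the fingers measure 114 mm over their backs; the gripper's body (76 mm by 85 mm) begins 54 mm behind the grasp point. The pads swing forward as they close: fully open they stand 13 mm farther back than shut.
Start: joints at [-1.336, 0.053, 1.613, -0, 1.476, -0.119], TCP at [0.217, -0.586, 0.304] pointing down, gripper open.
Joint ranges: [-3.01, 3.01], [-1.01, 2.22], [0.06, 2.58], [-1.02, 4.17], [0.09, 2.62], [-3.14, 3.14]. Speed limits (rad/s): [2.57, 2.57, 3.14, 3.14, 3.14, 3.14].

INTERFACE

Orientations are given as a rotation vector (axis times angle).
In Python, from station import ctrl, vision gives the robot as it stands. The module is installed in compiled form; this text tells all that it offers.
- The arm moves only by the tool drive_tool, never from a script. Its argument "rows" is a list of rows, each a list of 2 entries, a list of its own where there are three numbers: the shift along the tool's x, y, z in m, then the turn about the tool's z in rad. A call has 1 to 10 rows; each row shifts and turns the commanded pose from where the row before left it, along the tool's axes as they then stand; what a row does not reach is not made up. A row lasts 1/10 s, in which the tool goes at most 50 mm and 8.59 degrees, less where a joint would pass 70% of its speed; a pose out of reach is approached as far as the arm can. A call with a gripper value outside its range is refused whole. "jaw" is the closure, from 0 (fully open) to 1 (shut), set as the call begins (left out, the last holds). The fingers move at their own pace and stop on an object; "grip_force" is the grip in N (left out, the last holds). Time passes only in rows, so rows that do not move let the fingers close. It gives the time, the measured TCP pose, the force, the opening and the grip force at its end, in the units of the state.
- ctrl.get_obs(): the state, without advancing time (a new reading comes with each control period).
- vision.get_image(name): name is "side" or "top"; returns a dict with "image" (420x560x3 uint8, blue, green, red), "vertical_fov" (degrees; the focal length in pixels is half the picture's height over the tangent of half this angle, whatever the lens; pixels are square), "cx", "cy" (the principal point, pixels), "R" (3x3) and "t" (3): a world point X has camera coordinates R X + t. Camera axes: x right, y down, z forward; pixel columns grow to the right and rows downward; lengths in m; the calibration is good to about 2 mm. A picture is of the moment at which its call begins. There is no depth.
- ctrl.finish_job(): hands the job in; it is judged then, once.
The state is a dict: "t": time; "q": joint angles; "dq": joint speeds; "effort": joint torques, N m; "tool_pos": TCP position; "tool_rot": TCP orientation; "contact_force": force on the tool from outside, world axes, zero at the start; "wrist_torque": the same for the moment, N m; "opening": finger opening in m; "grip_force": force on a finger pad.
Only numpy, scipy, OpenCV 4.12 (cv2) and the standard library are available. Lean on these libraries where they do the work, as an engineer would, in place of code of your own. Each camera call takes 0.05 s, during which the arm holds its last target. There are 200 camera calls.

## Working session

There is one attempt and no reset: what is moved stays moved. The work goes in short steps, Python scripts to look and compute and a tool call to move; the robot and the scene stay as the last step left them, time stands still between calls to the robot, and variables do not carry over. Pictures are saved under pics/ and viewed, at most 10 in all, crops included, and the job is handed in when it is done.

Besides the shell and the picture viewer there is one more tool, called after "Request:" as name(argument=value, ...), one argument or row to a line, values as JSON. drive_tool: Moves the arm, as the interface text tells. Its arguments: {"type":"object","properties":{"rows":{"type":"array","items":{"type":"array"}},"jaw":{"type":"number"},"grip_force":{"type":"number"}},"required":["rows"]}

```bash
mkdir -p pics; python3 - <<'E'
from station import ctrl, vision
import cv2
for n in("top","side"):
    v=vision.get_image(n); cv2.imwrite(f"pics/{n}1.png",v["image"]); print(n,v["vertical_fov"],v["cx"],v["cy"],v["R"],v["t"])
o=ctrl.get_obs(); print(o["t"],o["tool_pos"],o["tool_rot"],o["opening"],ctrl.finger_overhang)
E
```

```text
top 56.812734551943 271.20665269983215 204.42785713599014 [[ 0.02601833 -0.99965066 -0.00464709]
 [-0.99589996 -0.02551726 -0.08678792]
 [ 0.08663902  0.00688611 -0.99621597]] [-0.14964352  0.46471075  0.91575252]
side 42.78880745655296 280.4754536708476 199.61779086802483 [[ 0.74212445 -0.67021581  0.00787888]
 [-0.45688972 -0.51444106 -0.7256736 ]
 [ 0.49041114  0.53494034 -0.687994  ]] [-0.44924814  0.17123096  1.35430581]
0.1 [ 0.21645321 -0.58586025  0.30275204] [-3.09069117e+00 -5.52497580e-01  1.28845956e-04] 0.08544031493916177 0.0726
```

View pics/top1.png

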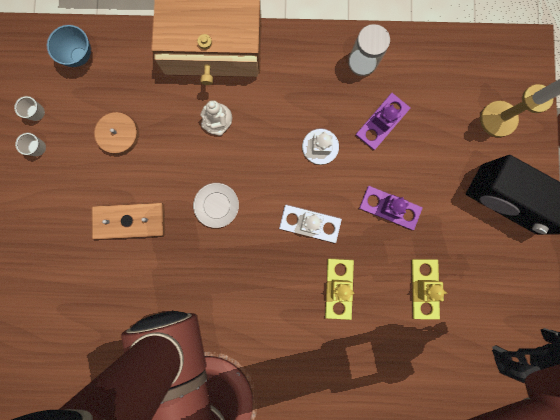

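View pics/side1.png

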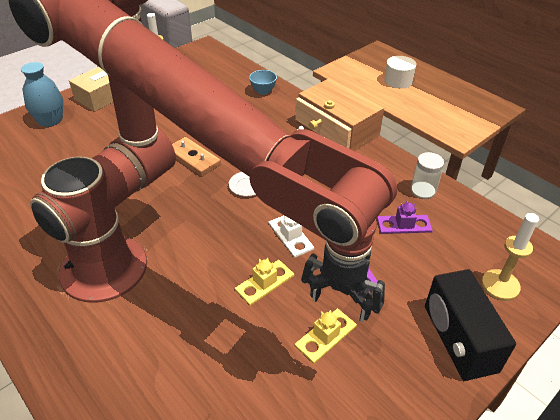

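The top picture shows the white oblong lamp at (310,223) with holes near (292,218) and (329,228), and the two-pin dock at (127,221) with pins near (106,222) and (144,220). The sage is at (215,118) and the round-foot lamp at (321,146). In the side view the arm hides part of the scene.

```bash
cat > h.py <<'E'
import numpy as np, cv2
from station import ctrl, vision
def ray(v,p,z):
    f=v["image"].shape[0]/2/np.tan(np.radians(v["vertical_fov"])/2)
    d=v["R"].T@np.array([(p[0]-v["cx"])/f,(p[1]-v["cy"])/f,1]); c=-v["R"].T@v["t"]
    return (c+d*(z-c[2])/d[2])
def proj(v,X):
    f=v["image"].shape[0]/2/np.tan(np.radians(v["vertical_fov"])/2)
    c=v["R"]@np.asarray(X)+v["t"]; return f*c[:2]/c[2]+[v["cx"],v["cy"]]
def quad(v,m,z):
    cs,_=cv2.findContours(m,cv2.RETR_EXTERNAL,cv2.CHAIN_APPROX_NONE); c=max(cs,key=cv2.contourArea)
    P=np.array([ray(v,p,z)[:2] for p in c[:,0]]).astype(np.float32)
    (x,y),s,a=cv2.minAreaRect(P*1000); return (x,y),s,a,cv2.boxPoints(((x,y),s,a)).round(0).tolist(),c
E
python3 - <<'E'
from h import *
v=vision.get_image("top"); im=v["image"]
h=cv2.cvtColor(im,cv2.COLOR_BGR2HSV)
W=((h[...,1]<60)&(h[...,2]>120)).astype(np.uint8)*255
a=np.zeros_like(W);a[195:250,270:350]=W[195:250,270:350]
(q,s,ang,b,c)=quad(v,a,.008);print("lamp",q,s,ang,b)
hole=cv2.drawContours(np.zeros_like(a),[cv2.convexHull(c)],-1,255,-1)&~a
n,l,st,ce=cv2.connectedComponentsWithStats(hole)
for i in range(1,n):
    if st[i,4]>25: print(ce[i],st[i,4],ray(v,ce[i],.004))
D=cv2.inRange(h,(5,80,130),(20,255,255)); d=np.zeros_like(D);d[190:250,80:175]=D[190:250,80:175]
(q,s,ang,b,c)=quad(v,d,.024);print("dock",q,s,ang,b)
cv2.imwrite("pics/crop.png",np.hstack([cv2.resize(im[195:250,80:175],None,fx=4,fy=4),cv2.resize(im[195:250,270:350],None,fx=4,fy=4)]))
for n,p in(("sage",(215,118)),("round",(321,148))):print(n,ray(v,p,.03))
E
```

```text
lamp (425.9801940917969, -233.07635498046875) (141.96607971191406, 61.46931076049805) 77.36771392822266 [[380.0, -296.0], [440.0, -309.0], [471.0, -171.0], [412.0, -157.0]]
[291.84466019 218.70873786] 103 [ 0.43609265 -0.18878293  0.004     ]
[328.5 228. ] 104 [ 0.41575262 -0.27851043  0.004     ]
dock (435.14190673828125, 207.99673461914062) (118.41917419433594, 226.90774536132812) 2.797978401184082 [[370.0, 318.0], [382.0, 92.0], [500.0, 98.0], [489.0, 324.0]]
sage [0.67496808 0.00448481 0.03      ]
round [ 0.60721383 -0.25419815  0.03      ]
```

View pics/crop.png

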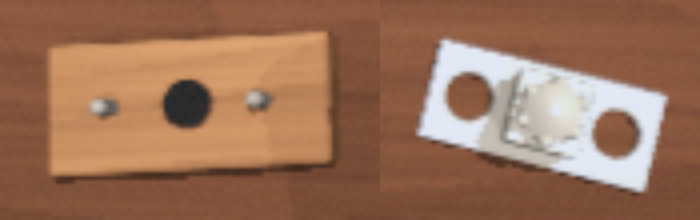

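The crop shows the dock's top corners near (92,207), (162,203), (163,236), (92,238), with pin tops near (105,221.5) and (144,219.5). The lamp's holes agree with my mask.

```bash
python3 - <<'E'
from h import *
from scipy.spatial.transform import Rotation as Ro
v=vision.get_image("top")
C=np.array([ray(v,p,.024) for p in((92,207),(162.3,203),(163.2,236),(92.5,238.3))]);print(C,C.mean(0),[np.linalg.norm(C[i]-C[i-1]) for i in range(4)])
a,b=ray(v,(105.5,221.5),.040),ray(v,(144.2,219.6),.040);print(a,b,np.linalg.norm(a-b),(a+b)/2)
d=a-b;print("dock yaw",np.degrees(np.arctan2(d[1],d[0]))-90)
d=C[0]+C[3]-C[1]-C[2];print("dock yaw",np.degrees(np.arctan2(d[1],d[0]))-90)
o=ctrl.get_obs();R=Ro.from_rotvec(o["tool_rot"]).as_matrix();print(R.round(3))
y=np.radians(-12.8);L=np.array([np.cos(y),np.sin(y)])
T=R[:2,1]; 
# shift from here to above lamp, in tool axes; turn so tool y -> +-lamp x
print("shift",R.T@(np.array([.426,-.2335,.2])-o["tool_pos"]))
print("tool y ang",np.degrees(np.arctan2(T[1],T[0])),"q",o["q"])
E
```

```text
[[0.45082858 0.29265155 0.024     ]
 [0.46479866 0.12406225 0.024     ]
 [0.38589854 0.11793152 0.024     ]
 [0.37604424 0.28650075 0.024     ]] [0.41939251 0.20528652 0.024     ] [np.float64(0.07503685828395038), np.float64(0.16916711668191248), np.float64(0.07913794508432496), np.float64(0.16885702132976768)]
[0.41636671 0.251031   0.04      ] [0.42318751 0.16009665 0.04      ] 0.09118979839516875 [0.41977711 0.20556382 0.04      ]
dock yaw 4.289607986515108
dock yaw 4.041930487328557
[[ 0.938  0.346 -0.   ]
 [ 0.346 -0.938  0.001]
 [ 0.    -0.001 -1.   ]]
shift [ 0.31868853 -0.25795218  0.10350144]
tool y ang -69.7308785137552 q [-1.33603256e+00  5.31137712e-02  1.61375112e+00 -3.80218554e-05
  1.47600062e+00 -1.18995446e-01]
```

Request:
drive_tool(
  rows=[
    [[0,0,0.0145],-0.142],
    [[0,0,0.0145],-0.142],
    [[0,0,0.0145],-0.142],
    [[0,0,0.0145],-0.142],
    [[0,0,0.0145],-0.142],
    [[0,0,0.0145],-0.142],
    [[0,0,0.0145],-0.142],
  ],
  jaw=0,
)

```text
t: 0.9
tool_pos: [0.2165, -0.5861, 0.2015]
tool_rot: [-2.449, -1.967, -0.0]
contact_force: [0.1, 0.2, -0.1]
opening: 0.0854
grip_force: 0.0
```

Request:
drive_tool(
  rows=[
    [[0.039,0.0126,0],0],
    [[0.039,0.0126,0],0],
    [[0.039,0.0126,0],0],
    [[0.039,0.0126,0],0],
    [[0.039,0.0126,0],0],
    [[0.039,0.0126,0],0],
    [[0.039,0.0126,0],0],
    [[0.039,0.0126,0],0],
    [[0.039,0.0126,0],0],
    [[0.039,0.0126,0],0],
  ],
)

```text
t: 1.9
tool_pos: [0.4262, -0.2322, 0.2024]
tool_rot: [2.455, 1.96, 0.0]
contact_force: [1.3, -0.0, 0.1]
opening: 0.0857
grip_force: 0.0
```

```bash
cat > g.py <<'E'
from h import *
from scipy.spatial.transform import Rotation as Ro
def go(x,y,z,yaw):
    o=ctrl.get_obs();R=Ro.from_rotvec(o["tool_rot"]).as_matrix()
    a=np.degrees(np.arctan2(R[1,1],R[0,1]))
    print(o["t"],o["tool_pos"].round(4),"yaw",a.round(2),"shift",(R.T@(np.array([x,y,z])-o["tool_pos"])).round(4),"turn",np.radians(a-yaw).round(4),"F",o["contact_force"].round(1),"open",o["opening"],o["grip_force"],"wz",R[:,2].round(4))
E
python3 - <<'E'
from g import *
go(.426,-.2335,.092,-12.8)
v=vision.get_image("side");p=proj(v,[.426,-.2335,.03]).astype(int);print(p)
cv2.imwrite("pics/s2.png",cv2.resize(v["image"][p[1]-90:p[1]+60,p[0]-100:p[0]+100],None,fx=3,fy=3))
E
```

```text
1.9 [ 0.4262 -0.2322  0.2024] yaw -12.79 shift [-1.300e-03  1.000e-04  1.104e-01] turn 0.0002 F [ 1.3 -0.   0.1] open 0.08569889497974849 0.0 wz [ 3.e-04 -2.e-04 -1.e+00]
[289 227]
```

View pics/s2.png

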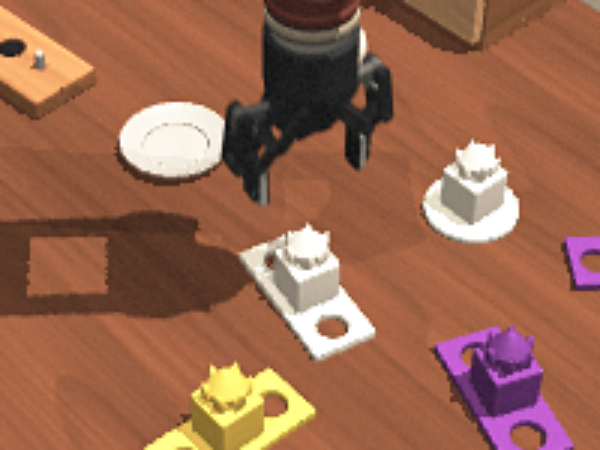

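The side crop shows the lamp's body at about (305,278), where my estimate projects to (300,270). The gripper is above it and the space around it is clear. Descending.

Request:
drive_tool(
  rows=[
    [[-0.0013,0,0.014],0],
    [[0,0,0.014],0],
    [[0,0,0.014],0],
    [[0,0,0.014],0],
    [[0,0,0.014],0],
    [[0,0,0.014],0],
    [[0,0,0.011],0],
    [[0,0,0.01],0],
    [[0,0,0.005],0],
    [[0,0,0],0],
  ],
)

```text
t: 2.95
tool_pos: [0.4251, -0.2348, 0.0916]
tool_rot: [-2.454, -1.96, 0.001]
contact_force: [-0.2, -0.6, 0.4]
opening: 0.0856
grip_force: 0.0
```

Request:
drive_tool(
  rows=[
    [[0,0,0],0],
    [[0,0,0],0],
    [[0,0,0],0],
    [[0,0,0],0],
    [[0,0,0],0],
    [[0,0,0],0],
    [[0,0,0],0],
    [[0,0,0],0],
  ],
  jaw=1,
  grip_force=35,
)

```text
t: 3.75
tool_pos: [0.426, -0.2355, 0.0933]
tool_rot: [2.454, 1.959, 0.001]
contact_force: [0.2, 0.7, 5.8]
opening: 0.0436
grip_force: 38.4
```

Request:
drive_tool(
  rows=[
    [[0,0,-0.005],0],
    [[0,0,-0.01],0],
    [[0,0,-0.015],0],
    [[0,0,-0.015],0],
    [[0,0,-0.015],-0.06],
    [[0,0,-0.015],-0.06],
    [[0,0,-0.015],-0.06],
    [[0,0,-0.01],-0.06],
    [[0,0,-0.005],-0.057],
    [[0,0,0],0],
  ],
)

```text
t: 4.75
tool_pos: [0.4254, -0.2351, 0.1983]
tool_rot: [2.137, 2.301, 0.0]
contact_force: [0.5, -0.7, -2.7]
opening: 0.0435
grip_force: 37.5
```

```bash
python3 - <<'E'
from g import *
go(.4196,.2054,.20,4.2)
v=vision.get_image("side");p=proj(v,[.426,-.2335,.10]).astype(int);print(p)
cv2.imwrite("pics/s3.png",cv2.resize(v["image"][p[1]-90:p[1]+60,p[0]-100:p[0]+100],None,fx=3,fy=3))
E
```

```text
4.75 [ 0.4254 -0.2351  0.1983] yaw 4.24 shift [ 0.4397  0.0267 -0.002 ] turn 0.0006 F [ 0.5 -0.7 -2.7] open 0.043525064472908576 37.5083863735199 wz [ 9.e-04 -8.e-04 -1.e+00]
[289 209]
```

View pics/s3.png

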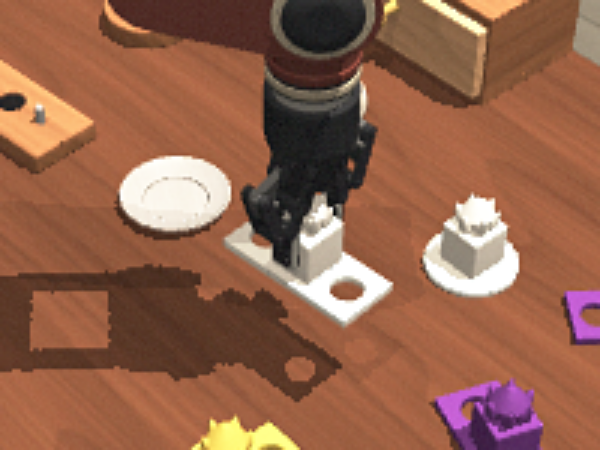

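The lamp hangs level in the grip, with its near hole at (348,290) in the crop. Carrying it to the dock.

Request:
drive_tool(
  rows=[
    [[0.02,0.0015,-0.001],0],
    [[0.04,0.0025,0],0],
    [[0.048,0.003,0],0],
    [[0.048,0.003,0],0],
    [[0.048,0.003,0],0],
    [[0.048,0.003,0],0],
    [[0.048,0.003,0],0],
    [[0.048,0.003,0],0],
    [[0.048,0.003,0],0],
    [[0.042,0.0017,0],0],
  ],
)

```text
t: 5.8
tool_pos: [0.4186, 0.2058, 0.1978]
tool_rot: [-2.138, -2.301, 0.001]
contact_force: [0.7, -0.5, -1.6]
opening: 0.0433
grip_force: 37.4
```

Request:
drive_tool(
  rows=[
    [[0,0,0.01],0],
    [[0,0,0.01],0],
    [[0,0,0.01],0],
    [[0,0,0],0],
    [[0,0,0],0],
  ],
)

```text
t: 6.3
tool_pos: [0.4195, 0.2026, 0.1677]
tool_rot: [-2.14, -2.299, 0.002]
contact_force: [-0.2, 0.3, -0.9]
opening: 0.0435
grip_force: 37.5
```

```bash
python3 - <<'E'
from g import *
go(.4196,.2037,.145,4.2)
v=vision.get_image("side");p=proj(v,[.42,.2054,.07]).astype(int);print(p)
x0,y0=max(p[0]-100,0),max(p[1]-75,0);print(x0,y0)
t=vision.get_image("top");q=proj(t,[.42,.2054,.07]).astype(int);X,Y=max(q[0]-65,0),q[1]-75;print(X,Y)
cv2.imwrite("pics/s4.png",np.hstack([cv2.resize(i,None,fx=3,fy=3) for i in(v["image"][y0:y0+150,x0+35:x0+165],t["image"][Y:Y+150,X:X+130])]))
E
```

```text
6.3 [0.4195 0.2026 0.1677] yaw 4.11 shift [0.0011 0.0002 0.0227] turn -0.0015 F [-0.2  0.3 -0.9] open 0.04351487728051528 37.45715796947479 wz [-1.4e-03 -5.0e-04 -1.0e+00]
[189 141]
89 66
54 144
```

View pics/s4.png

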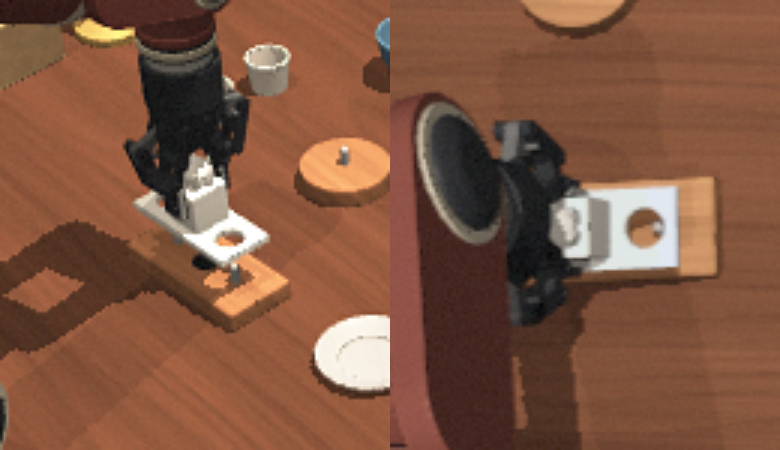

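The side half shows the near hole at (230,239) in the crop, above its pin at (235,270). The top half shows the hole at (645,228) with the pin visible inside it. I'll check the hole against the pin in both views.

```bash
python3 - <<'E'
from g import *
s=vision.get_image("side");t=vision.get_image("top")
for z in(.076,.08,.084):print(z,ray(t,(139,220),z),ray(s,(200.7,145.7),z))
print("pin",ray(s,(124+235/3,66+266/3),.044))
go(.4196,.2037,.115,4.2)
E
```

```text
0.076 [0.42056603 0.15980791 0.076     ] [0.42732995 0.1582368  0.076     ]
0.08 [0.42041439 0.15842036 0.08      ] [0.42456501 0.15378065 0.08      ]
0.084 [0.42026274 0.15703281 0.084     ] [0.42180007 0.14932449 0.084     ]
pin [0.427214   0.15485815 0.044     ]
6.5 [0.4202 0.2033 0.169 ] yaw 4.18 shift [ 0.0004 -0.0006  0.054 ] turn -0.0004 F [ 0.3 -0.2 -2.4] open 0.04336179085141827 37.458059191703796 wz [ 1.2e-03  4.0e-04 -1.0e+00]
```

Hole and pin agree to about 3 mm in each view, and the fit allows 10 mm, so I'm lowering.

Request:
drive_tool(
  rows=[
    [[0.0004,0,0.006],0],
    [[0,0,0.006],0],
    [[0,0,0.006],0],
    [[0,0,0.006],0],
    [[0,0,0.006],0],
    [[0,0,0.006],0],
    [[0,0,0.005],0],
    [[0,0,0.004],0],
    [[0,0,0.003],0],
    [[0,0,0],0],
  ],
)

```text
t: 7.5
tool_pos: [0.4194, 0.2041, 0.1199]
tool_rot: [-2.137, -2.302, 0.001]
contact_force: [-0.7, 0.4, -2.0]
opening: 0.0434
grip_force: 37.5
```

Request:
drive_tool(
  rows=[
    [[0,0,0.001],0],
    [[0,0,0.001],0],
    [[0,0,0.001],0],
    [[0,0,0],0],
    [[0,0,0],0],
  ],
)

```text
t: 8.0
tool_pos: [0.4196, 0.2041, 0.1175]
tool_rot: [2.138, 2.302, 0.0]
contact_force: [-0.4, 0.9, -1.9]
opening: 0.0436
grip_force: 37.5
```

Request:
drive_tool(
  rows=[
    [[0,0,0.001],0],
    [[0,0,0],0],
    [[0,0,0],0],
  ],
)

```text
t: 8.3
tool_pos: [0.4198, 0.2042, 0.1174]
tool_rot: [-2.138, -2.302, 0.0]
contact_force: [-4.1, -1.4, 5.1]
opening: 0.0436
grip_force: 38.3
```

Request:
drive_tool(
  rows=[
    [[0,0,0.001],0],
    [[0,0,0],0],
    [[0,0,0],0],
  ],
)

```text
t: 8.6
tool_pos: [0.4198, 0.2042, 0.1173]
tool_rot: [-2.137, -2.302, 0.002]
contact_force: [-7.4, -2.5, 11.8]
opening: 0.0436
grip_force: 39.2
```

Contact comes at TCP z = 0.1173, which is the grasp height plus 24 mm, as expected when seated. I'll look before letting go.

```bash
python3 - <<'E'
from g import *
go(.4196,.2037,.117,4.2)
v=vision.get_image("side")
cv2.imwrite("pics/s5.png",cv2.resize(v["image"][90:200,120:240],None,fx=5,fy=5))
E
```

```text
8.6 [0.4198 0.2042 0.1173] yaw 4.25 shift [-0.0005 -0.0003  0.0003] turn 0.0008 F [-7.4 -2.5 11.8] open 0.04360473296458038 39.155094623565674 wz [-1.e-03 -5.e-04 -1.e+00]
```

View pics/s5.png

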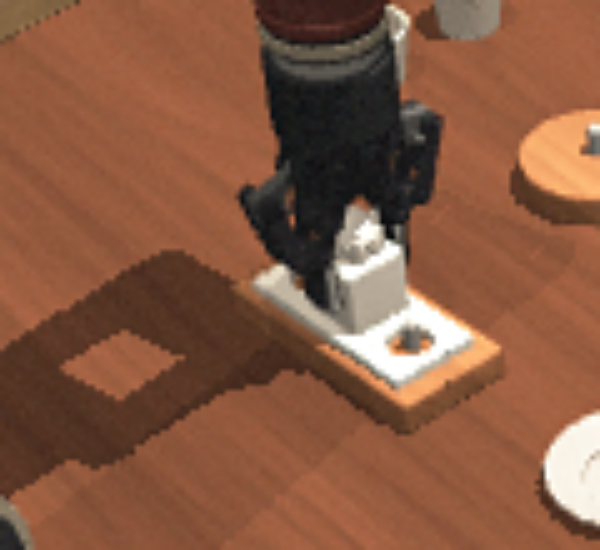

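The foot lies flat on the dock, and a pin shows in the near hole at (410,340). Letting go and rising.

Request:
drive_tool(
  rows=[
    [[0,0,-0.001],0],
    [[0,0,0],0],
    [[0,0,0],0],
    [[0,0,0],0],
    [[0,0,0],0],
    [[0,0,0],0],
    [[0,0,0],0],
    [[0,0,0],0],
  ],
  jaw=0,
)

```text
t: 9.45
tool_pos: [0.4196, 0.2041, 0.1164]
tool_rot: [-2.138, -2.302, 0.0]
contact_force: [0.1, 0.8, 0.6]
opening: 0.0852
grip_force: 0.0
```

Request:
drive_tool(
  rows=[
    [[0,0,-0.006],0],
    [[0,0,-0.01],0],
    [[0,0,-0.015],0],
    [[0,0,-0.02],0],
    [[0,0,-0.02],0],
    [[0,0,-0.02],0],
    [[0,0,-0.02],0],
    [[0,0,-0.02],0],
    [[0,0,-0.01],0],
    [[0,0,0],0],
  ],
)

```text
t: 10.45
tool_pos: [0.4205, 0.2044, 0.2599]
tool_rot: [2.136, 2.3, 0.006]
contact_force: [1.2, -0.2, 0.3]
opening: 0.0851
grip_force: 0.0
```

Request:
drive_tool(
  rows=[
    [[-0.03,0,0],0],
    [[-0.04,0,0],0],
    [[-0.04,0,0],0],
    [[-0.04,0,0],0],
    [[-0.04,0,0],0],
    [[-0.04,0,0],0],
    [[-0.03,0,0],0],
    [[0,0,0],0],
    [[0,0,0],0],
    [[0,0,0],0],
  ],
)

```text
t: 11.45
tool_pos: [0.4385, -0.0544, 0.2567]
tool_rot: [-2.136, -2.302, 0.0]
contact_force: [0.6, -0.3, -0.2]
opening: 0.0853
grip_force: 0.0
```

```bash
python3 - <<'E'
from g import *
go(.4196,.2037,.117,4.2)
v=vision.get_image("side");t=vision.get_image("top")
cv2.imwrite("pics/s6.png",np.hstack([cv2.resize(v["image"][90:200,120:220],None,fx=4,fy=4),cv2.resize(t["image"][165:275,80:175],None,fx=4,fy=4)]))
E
```

```text
11.45 [ 0.4385 -0.0544  0.2567] yaw 4.28 shift [0.2587 0.0006 0.1399] turn 0.0015 F [ 0.6 -0.3 -0.2] open 0.08534377361612434 0.0 wz [-1.2e-03  8.0e-04 -1.0e+00]
```

View pics/s6.png

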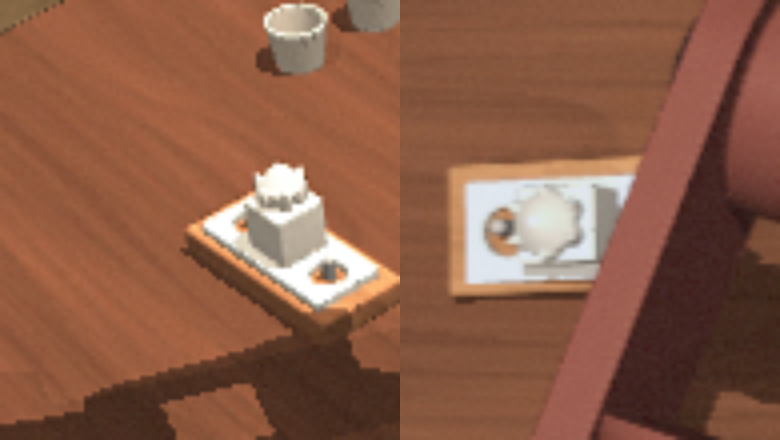

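The lamp lies flat on the dock. One pin shows in the near hole at (328,270) in the side half, and the other in the far hole at (500,230) in the top half. Handing in.

```bash
python3 -c "
from station import ctrl
print(ctrl.finish_job())"
```

```text
the job is handed in; nothing more can be done
None
```

The white oblong lamp is seated flat on the two-pin dock with a pin up through each hole, released and handed in at about 11.5 s; the path stayed well clear of the sage and the round-foot lamp, though I took no final picture of those two.

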